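Clear the bonding jig and hold the sample block square

TASK

The resin sample block must be held square on the bonding jig, but the scraper still lies before the fence: slide the scraper blade first into its holder's slot, fully home, and let it go. Then push the block across the bed so that its whole long side is flat against the fence, and with one diagonal push, down and towards the fence, press it firmly (about 10 N each way, at most 40 N) on bed and fence together. Finish while still holding that push, and leave the bottle, slide box and dish alone.

Things in the scene. Friction and masses are not known exactly. Their poses are not given: they have to be found in the camera images.
- jig: Bonding jig, fixed: blue frame 150 (x) x 220 (y) mm with a white bed. Origin: centre of its underside on the table; z up. Its x axis points from the open near side to the fence on the far (+x) side. Bed top flat, 12 mm above the table, x -75..75, y -110..90 mm; two dark screw heads, 5 mm radius, 14 mm high, at (+-60, 95). Turned up to 0.25 rad.
- bed: The white bed plate of the jig (fixed to it, same origin and axes as jig); top face 12 mm above the table. Polished: block, bed and fence slide on one another with a friction coefficient of about 0.25.
- fence: The dark steel fence bar of the jig (fixed to it, same origin and axes as jig): x 50..66, y -105..0 mm, from the bed (z 12) up to z 28, with two brass screws on top standing 3 mm higher. The face the block goes against is at x = 50 mm and runs along y.
- fence_foot (a point): Middle of the fence face's lower edge, on the bed: (50, -52.5, 12) mm in the jig frame; axes as the jig's.
- block: Amber resin block on a 6 mm steel foot, loose, 0.2 kg: 40 (x) x 56 (y) x 36 (z) mm, origin at its underside's centre. Its -x long top edge has a flat 45 degree bevel from (-20, z 22) to (-6, z 36). The +x side goes on the fence. Starts on the bed at jig y -60 to -45, 83 to 94 mm short of the fence, skewed up to 0.3 rad. Slides if pushed low on its -x side; to square it, push the end that lags.
- bevel_mid (a point): Middle of the block's bevel: (-13, 0, 29) mm in the block frame. Closed fingertips pushing here along (+1, 0, -1) of the jig press the squared block on bed and fence together. All contacts are rigid: about a millimetre of extra travel adds 10 N or more.
- scraper: Flat scraper, loose, 0.09 kg: dark steel strip 40 (x) x 150 (y) x 3 (z) mm, origin at its underside's centre; tip at the -y end. On the strip an orange grip 18 (x) wide, y -8..75, z 3..24 mm. Starts flat on the bed, tip towards the jig's -y, between block and fence; its grip stands beyond the fence's +y end, clear on both sides.
- scraper_tip (a point): Middle of the blade's front edge: (0, -75, 1.5) mm in the scraper frame.
- scraper_grip (a point): Middle of the orange grip: (0, 33.5, 13.5) mm in the scraper frame, near the centre of mass.
- holder: Scraper holder, fixed: blue floor slab 80 (x) x 180 (y) x 6 mm, origin at its underside's centre. At y -90..-10 a white block, roof top at z 27, over a flat slot: x -26..26, z 6..19, 74 mm deep, mouth at y = -10 facing +y; the blade goes in along -y. The bare slab before the mouth carries the grip. Fully home: front of the orange grip at the white block (tip 67 mm inside).
- slot_mouth (a point): Centre of the slot's mouth: (0, -10, 12.5) mm in the holder frame; axes as the holder's, the blade enters along -y.
- bottle: Small amber bottle with black cap, 34 mm diameter, 65 mm high; origin at underside centre. Leave alone.
- slide_box: Green slide box 76 x 52 x 30 mm; origin at underside centre. Leave alone.
- dish: White shallow dish, 70 mm diameter, 16 mm high; origin at underside centre. Leave alone.
There are look-alikes about, which are no part of the job. Of the things shaped like the scraper, the steel one is meant. Leave any blue look-alike of the block alone.

How it is judged:
On the way:
1. the scraper is fully home in the holder's slot and let go (y of scraper_tip in the frame of slot_mouth below -0.057 m and x of scraper_tip in the frame of slot_mouth between -0.015 and 0.015 m and z of scraper_tip in the frame of slot_mouth below 0.0065 m and contact force between scraper and the fingers below 0.05 N and linear speed of scraper below 0.02 m/s), for 0.3 s.
At the end, for the whole second after the job is handed in: Still pushed: block on fence 4 to 40 N, on bed 6 to 40 N, flat on the bed, its side within 2.5 mm and 0.05 rad of the fence, its length backed by it (within 8 mm), at rest; scraper tip at least 57 mm inside the slot, untouched by the fingers (contact force between block and fence between 4 and 40 N and contact force between block and bed between 6 and 40 N and x of block in the frame of jig above 0.0275 m and y of block in the frame of jig between -0.085 and -0.02 m and z of block in the frame of jig below 0.014 m and angle between the y axis of block and the y axis of jig, either way round below 0.05 rad and angle between block's own z axis and vertical below 0.05 rad and linear speed of block below 0.01 m/s and y of scraper_tip in the frame of slot_mouth below -0.057 m and x of scraper_tip in the frame of slot_mouth between -0.015 and 0.015 m and z of scraper_tip in the frame of slot_mouth below 0.0065 m and contact force between scraper and the fingers below 0.05 N); the arm keeps its last pose, push and grip.
It fails at once if a bystander is disturbed (moved over 20 mm) (distance of any of bottle, slide_box, dish from where it was at the start of the episode above 0.02 m).
It also fails if it takes over 61 s, if anything falls off the work surface, if the arm or the gripper's body presses on something with over 40 N, if the wrist force passes 120 N, or if a joint passes its speed limit or range.

ROBOT

A 6-joint arm with a two-finger parallel gripper is mounted at the origin on the work surface. World frame = base frame: x ahead of the robot, y to its left, z up, the work surface at z = 0. Lengths are in m, angles in rad, forces in N, time in s.
With the tool pointing down it reaches from about 0.3 to 0.85 m from the base axis. Payload 5.4 kg.
Tool frame: the origin (TCP) lies between the finger pads; the fingertips stand 14 mm ahead of it and the grasp point (between the pads) lies 5 mm behind it (tip_extent is the distance from the TCP to the fingertips, in m); z points along the fingers, y is the line along which they close (so a half turn about z gives the same grasp; the last joint's range is limited). The gripper opens to 85 mm and grips with 20 to 120 N. Pads are 22 mm wide; open, the fingers measure 114 mm over their backs; the gripper's body (76 mm by 85 mm) begins 54 mm behind the grasp point. The pads swing forward as they close: fully open they stand 13 mm farther back than shut.
Start: joints at [-1.47, 0.158, 1.597, -0, 1.386, -0.21], TCP at [0.176, -0.547, 0.224] pointing down, gripper open.
Joint ranges: [-2.91, 2.91], [-0.94, 2.29], [0.18, 2.7], [-1.29, 4.43], [0.17, 2.64], [-3, 3]. Speed limits (rad/s): [2.57, 2.57, 3.14, 3.14, 3.14, 3.14].

INTERFACE

Orientations are given as a rotation vector (axis times angle).
In Python, from bench import goto, movel, move_j, move_gripper, pause, ik, get_state, camera, Unreachable, hand_in, tip_extent gives the robot as it stands. Calls block until the motion is done:
- goto(position, orientation): joint-space move of the TCP to a pose.
- movel(position, rotation=None, feed=0.15, until_force=None): straight line of the TCP; rotation=None keeps the orientation; feed is the mean speed in m/s. With until_force (N) it stops when the force on the tool has changed by that much, and returns True; else False.
- move_j(angles): joint-space move.
- move_gripper(opening, effort=None): opening from 0.0 (shut) to 1.0 (fully open); effort is the grip in N (None keeps the last); returns when the fingers have stopped.
- pause(seconds).
- ik(position, orientation): joint angles nearest the present ones, or None.
- get_state(): the state.
- camera(name): name is "side" or "top"; returns a dict with "image" (420x560x3 uint8, red, green, blue), "fov_y" (degrees; the focal length in pixels is half the picture's height over the tangent of half this angle, whatever the lens; pixels are square), "cx", "cy" (the principal point, pixels), "distortion" ([k1, k2, p1, p2, k3] as OpenCV has them; the pictures are not rectified), "T" (4x4, takes a point from camera to world coordinates). Camera axes: x right, y down, z forward; pixel columns grow to the right and rows downward; lengths in m; the calibration is good to about 2 mm. A picture is of the moment at which its call begins. There is no depth.
A pose or a line that the arm cannot do raises Unreachable and nothing moves.
- hand_in(): hands the job in, once; it reports no verdict.
The state is a dict: "time_s": time; "joints": joint angles; "joint_velocities": joint speeds; "joint_efforts": joint torques, N m; "position": TCP position; "eef_rot": TCP orientation; "contact_force": force on the tool from outside, world axes, zero at the start; "ft_torque": the same for the moment, N m; "width": opening from 0.0 (shut) to 1.0 (fully open).
Only numpy, scipy, OpenCV 4.12 (cv2) and the standard library are available. Lean on these libraries where they do the work, as an engineer would, in place of code of your own. Each camera call takes 0.05 s, during which the arm holds its last target. There are 200 camera calls.

## Working session

There is one attempt and no reset: what is moved stays moved. The work goes in short steps, each a Python script; the robot and the scene stay as the last script left them, time stands still between calls to the robot, and variables do not carry over. Pictures are saved under pics/ and viewed, on a budget of 10 in all, crops included, one or two more only if the job needs it, and the job is handed in when it is done.

```bash
ls; mkdir -p pics; python3 - <<'E'
from bench import *
import cv2,pickle
for n in("top","side"):
    c=camera(n); pickle.dump(c,open(n+"0.pkl","wb"))
    cv2.imwrite(f"pics/{n}0.png",cv2.resize(c["image"][:,:,::-1],(800,600),interpolation=cv2.INTER_CUBIC))
    print(n,c["fov_y"],c["cx"],c["cy"],c["distortion"],c["T"])
print(get_state())
E
```

```text
pics
top 51.68253994909329 283.43603837928765 211.38767993432305 [-0.02586844  0.          0.          0.          0.        ] [[ 0.02860453 -0.99625779  0.08156104  0.44454108]
 [-0.99954913 -0.0277629   0.01143475 -0.01312787]
 [-0.00912758 -0.08185135 -0.99660275  1.30270058]
 [ 0.          0.          0.          1.        ]]
side 47.646618886202674 276.3141783428817 211.36438761886075 [-0.15972506  0.          0.          0.          0.        ] [[-0.82899247 -0.28430309  0.48160486 -0.01072595]
 [-0.5592142   0.41039684 -0.72031515  0.78538865]
 [ 0.00713871 -0.86645611 -0.49920222  0.63120229]
 [ 0.          0.          0.          1.        ]]
{'time_s': 0.1, 'joints': array([-1.47009242e+00,  1.59000421e-01,  1.59810464e+00, -8.31647831e-06,
        1.38619178e+00, -2.10115750e-01]), 'joint_velocities': array([-1.03836901e-03, -1.45106622e-03, -3.12212345e-03,  7.02017260e-05,
       -1.16461058e-04, -1.46547404e-03]), 'joint_efforts': array([-1.39474326e-05, -3.96990860e+01, -3.32338214e+01, -2.13055687e-04,
        4.19183736e-03,  2.68130452e-05]), 'position': array([ 0.17576971, -0.54689832,  0.22320811]), 'eef_rot': array([-3.10204879e+00, -4.86010342e-01, -1.33478255e-04]), 'contact_force': array([-0.79683694, -1.42112695,  0.03968394]), 'ft_torque': array([ 0.00431411, -0.00053854,  0.03465237]), 'width': 0.9988733444123015}
```

View pics/top0.png

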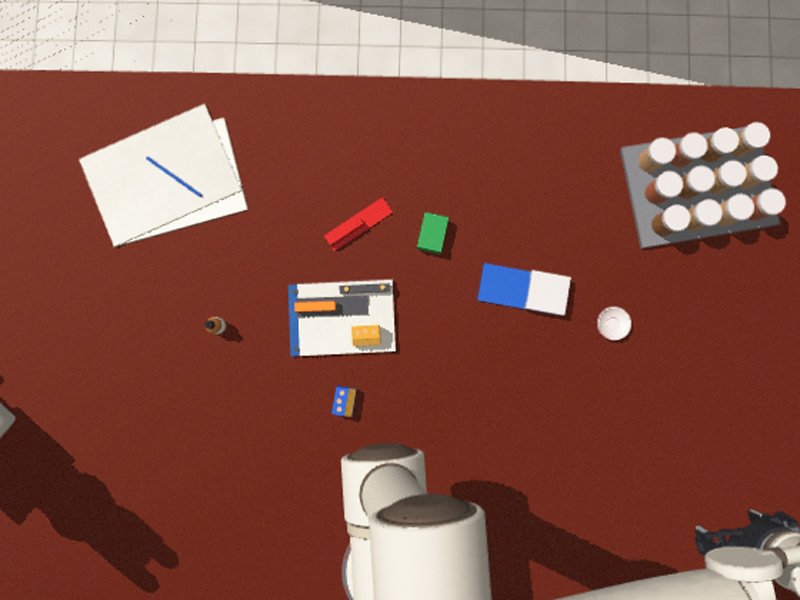

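View pics/side0.png

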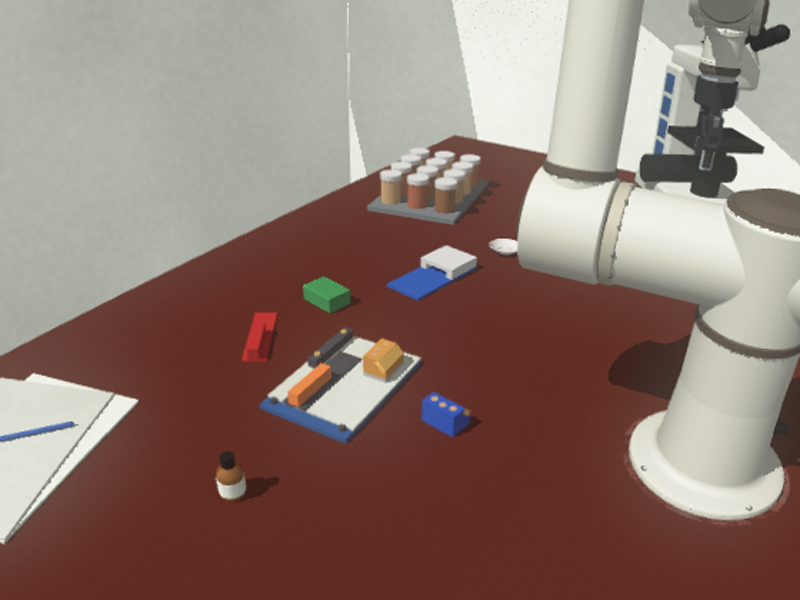

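The top view shows the jig around (345,318), with its fence on the far side. The steel scraper's orange grip is at (315,307), the amber block at (366,335) and the holder at (525,290) with its mouth to the left. The blue block and red scraper are decoys. Next I'll enlarge the jig and holder.

```bash
python3 - <<'E'
import cv2,pickle,numpy as np
t=pickle.load(open("top0.pkl","rb"))["image"][:,:,::-1]; s=pickle.load(open("side0.pkl","rb"))["image"][:,:,::-1]
def crop(im,x0,y0,w,h,k):
    o=cv2.resize(im[y0:y0+h,x0:x0+w],None,fx=k,fy=k,interpolation=cv2.INTER_CUBIC)
    for i in range(0,w,10):
        cv2.line(o,(i*k,0),(i*k,6),(0,255,0),1); cv2.putText(o,str(x0+i),(i*k,18),0,.38,(0,255,0),1)
    for j in range(0,h,10):
        cv2.line(o,(0,j*k),(6,j*k),(0,255,0),1); cv2.putText(o,str(y0+j),(8,j*k+4),0,.38,(0,255,0),1)
    return o
a=crop(t,196,190,88,64,9); cv2.imwrite("pics/jig.png",a)
b=crop(t,328,178,80,50,9); cv2.imwrite("pics/hold.png",b)
c=crop(s,178,225,124,88,6); cv2.imwrite("pics/sjig.png",c)
E
```

```text
(no output)
```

View pics/jig.png

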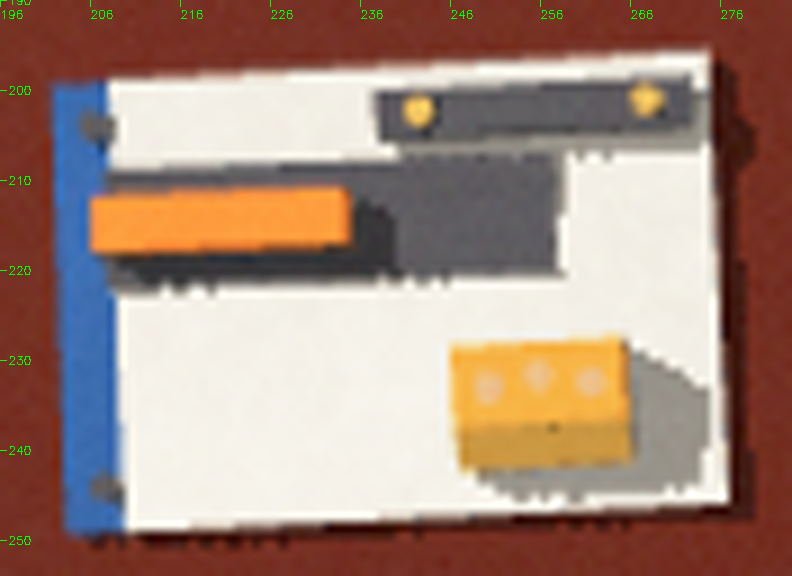

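View pics/hold.png

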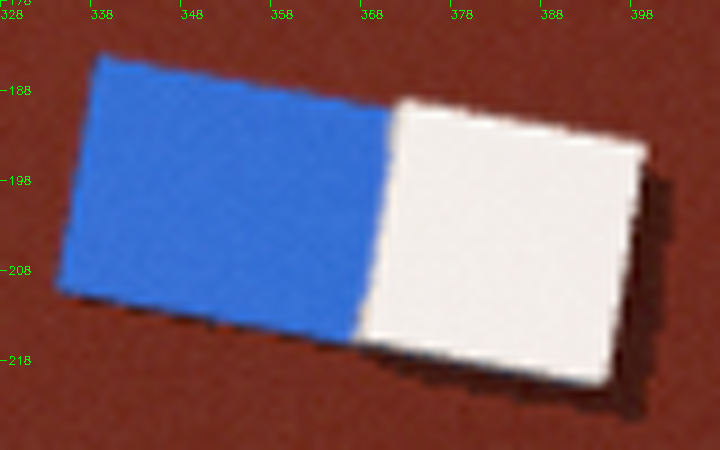

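The jig crop gives clear corners for the frame, fence, block top and bevel, and the grip. The holder crop gives the slab and roof corners. I'll fit planar poses to these.

```bash
cat > lib.py <<'E'
import cv2,numpy as np
from scipy.optimize import least_squares
def project(c,P):
    T=np.asarray(c["T"]); R=T[:3,:3].T; h,w=c["image"].shape[:2]; f=h/2/np.tan(np.radians(c["fov_y"])/2)
    K=np.array([[f,0,c["cx"]],[0,f,c["cy"]],[0,0,1.]])
    return cv2.projectPoints(np.asarray(P,float),cv2.Rodrigues(R)[0],-R@T[:3,3],K,np.array(c["distortion"],float))[0][:,0]
def Rz(a): return np.array([[np.cos(a),-np.sin(a),0],[np.sin(a),np.cos(a),0],[0,0,1]])
def place(p,P,z0=0): return np.asarray(P,float)@Rz(p[2]).T+[p[0],p[1],z0]
def fit(obs,z0,guess):
    "obs: list of (camera, model points in mm, pixels); pose x,y,yaw"
    fun=lambda p:np.concatenate([(project(c,place(p,np.array(P)/1000,z0))-px).ravel() for c,P,px in obs])
    r=least_squares(fun,guess,loss="soft_l1",x_scale=[.01,.01,.1]); return r.x,r.fun.reshape(-1,2)
E
cat > fit0.py <<'E'
from lib import *; import pickle
t=pickle.load(open("top0.pkl","rb"))
def run(name,x0,y0,z0,g,d):
    P=[a for a,_ in d]; px=np.array([[x0+(u+.5)/9-.5,y0+(v+.5)/9-.5] for _,(u,v) in d])
    p,r=fit([(t,P,px)],z0,g); print(name,p.round(4),'\n',r.round(1).tolist()); return p
g=[.5,.07,0]
J=run("jig",196,190,0,g,[((75,90,12),(107,80)),((-75,90,12),(124,533)),((75,-110,12),(710,50)),((-75,-110,12),(729,503)),
 ((66,0,28),(376,92)),((50,0,28),(380,143)),((66,-105,28),(692,76)),((50,-105,28),(694,130))])
B=run("block",196,190,.012,g,[((20,-28,36),(627,338)),((20,28,36),(451,346)),((-6,28,36),(455,430)),((-6,-28,36),(630,420)),((-20,28,22),(460,471)),((-20,-28,22),(634,460))])
S=run("scraper",196,190,.012,g,[((9,75,24),(90,198)),((-9,75,24),(92,253)),((-9,-8,24),(351,243)),((9,-8,24),(349,187)),((20,-75,3),(563,153)),((-20,-75,3),(557,273))])
H=run("holder",328,178,0,[.5,-.3,0],[((40,90,6),(98,55)),((-40,90,6),(57,291)),((40,-10,27),(400,98)),((-40,-10,27),(355,341)),((40,-90,27),(648,148)),((-40,-90,27),(606,385))])
pickle.dump(dict(J=J,B=B,S=S,H=H),open("poses.pkl","wb"))
for n,p in(("B",B),("S",S)): print(n,"in jig",((p-J)@np.block([[Rz(J[2])]])).round(4))
from bench import *
from scipy.spatial.transform import Rotation as R
print(tip_extent, ik([J[0],J[1],.2],R.from_matrix(Rz(J[2])@np.diag([1,-1,-1])).as_rotvec()),ik([H[0],H[1],.2],R.from_matrix(Rz(H[2])@np.diag([1,-1,-1])).as_rotvec()))
E
python3 fit0.py
```

```text
jig [0.514  0.1345 0.0746] 
 [[0.3, 0.3], [0.0, 0.0], [-0.1, 0.5], [-0.0, 0.3], [-0.2, -0.1], [-0.4, -0.4], [0.2, 0.0], [0.2, -0.6]]
block [0.478  0.0795 0.081 ] 
 [[-0.2, -0.0], [0.1, 0.1], [0.0, -0.3], [-0.1, -0.2], [0.2, 0.1], [-0.0, 0.3]]
scraper [0.5374 0.1535 0.0639] 
 [[0.4, -0.1], [0.3, -0.1], [-0.2, 0.0], [-0.2, 0.1], [-0.8, 0.0], [0.3, 0.0]]
holder [ 0.5853 -0.2439 -0.1583] 
 [[-0.1, 0.0], [-0.2, -0.2], [0.4, 0.4], [0.8, -0.1], [-0.5, -0.2], [-0.3, 0.0]]
B in jig [-0.04   -0.0521  0.0063]
S in jig [ 0.0248  0.0172 -0.0107]
0.014 [0.02823672 0.06460295 1.7473583  0.         1.32963141 1.52440756] [-5.85139470e-01  3.26304364e-01  1.44623802e+00 -8.88178420e-16
  1.36905027e+00  1.14393211e+00]
```

View pics/sjig.png

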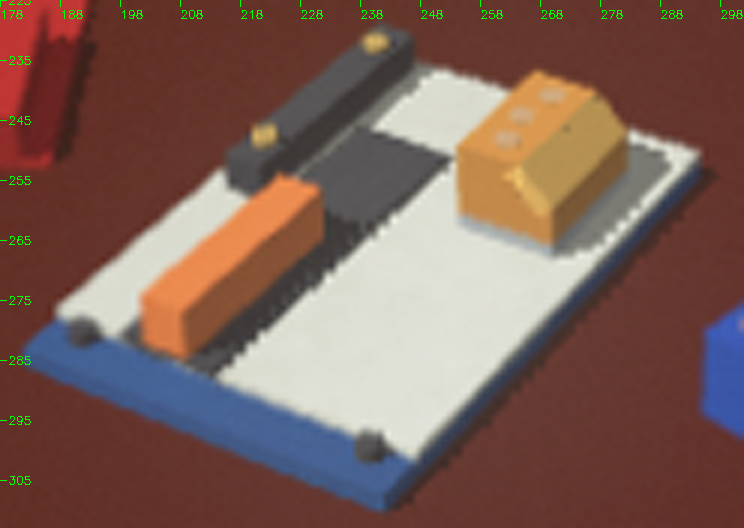

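The top fits have residuals under 0.8 px, and the gap from block to fence is as specified. I'll cross-check against the side camera, then grasp the scraper.

```bash
cat > mv.py <<'E'
from lib import *; import pickle
from bench import *
from scipy.spatial.transform import Rotation as R
D=pickle.load(open("poses.pkl","rb"))
def tool(yaw): return R.from_matrix(Rz(yaw)@np.diag([1.,-1,-1])).as_rotvec()
def w(n,x,y,z): "mm in planar frame n, z world mm"; return place(D[n],[[x/1e3,y/1e3,z/1e3]])[0]
def crop(name,x0,y0,ww,h,k,out):
    c=camera(name); im=c["image"][y0:y0+h,x0:x0+ww,::-1]; cv2.imwrite(out,cv2.resize(im,None,fx=k,fy=k,interpolation=cv2.INTER_CUBIC)); pickle.dump(c,open(out+".pkl","wb"))
def st(): s=get_state(); print(round(s["time_s"],2),s["position"].round(4),"F",s["contact_force"].round(1),"w",round(s["width"],3)); return s
E
python3 - <<'E'
from mv import *
s=pickle.load(open("side0.pkl","rb"))
for n,P,px in(("S",[(-9,75,36),(-9,-8,36),(9,-8,36)],[(184,310),(321,190),(280,172)]),("B",[(20,28,48),(20,-28,48)],[(457,148),(537,70)]),("J",[(66,0,28),(75,110,12),(-75,110,12)],[(227,150),(22,348),(385,500)])):
    print(n,(project(s,[w(n,*p) for p in P])-(np.array(px)/6+[178,225])).round(1).tolist())
yaw=D["S"][2]-np.pi/2
for y in(yaw,yaw+np.pi):
    q=ik(w("S",0,33.5,130),tool(y)); print(y,q)
E
```

```text
S [[0.7, 1.4], [1.3, 1.0], [1.3, 1.5]]
B [[0.9, 0.6], [0.7, 1.3]]
J [[0.7, 1.8], [0.9, -0.2], [0.7, -0.8]]
-1.5068598307362921 None
1.634732822853501 [ 1.22882037e-01  2.27480267e-01  1.71113950e+00 -4.44089210e-16
  1.20297289e+00  5.89455410e-02]
```

```bash
python3 - <<'E'
from mv import *
o=tool(D["S"][2]+np.pi/2)
move_gripper(0.55,40)
goto(w("S",0,33.5,110),o)
print(movel(w("S",0,33.5,32),o,feed=.1,until_force=8)); st()
move_gripper(0,40); st()
movel(w("S",0,33.5,110),o,feed=.1); st()
oh=tool(D["H"][2]+np.pi/2)
goto(w("H",0,80+33.5,110),oh)
movel(w("H",0,80+33.5,30),oh,feed=.1,until_force=8); st()
crop("top",300,165,110,75,7,"pics/pre.png")
E
```

```text
False
4.4 [0.536  0.187  0.0327] F [ 0.1 -0.   0.2] w 0.549
4.91 [0.5353 0.1869 0.0321] F [ 0.2  0.2 -0.1] w 0.001
5.84 [0.5347 0.1868 0.1092] F [ 1.1 -0.4 -0.4] w 0.0
8.03 [ 0.6038 -0.1321  0.0308] F [-0.1  0.  -0. ] w -0.004
```

View pics/pre.png

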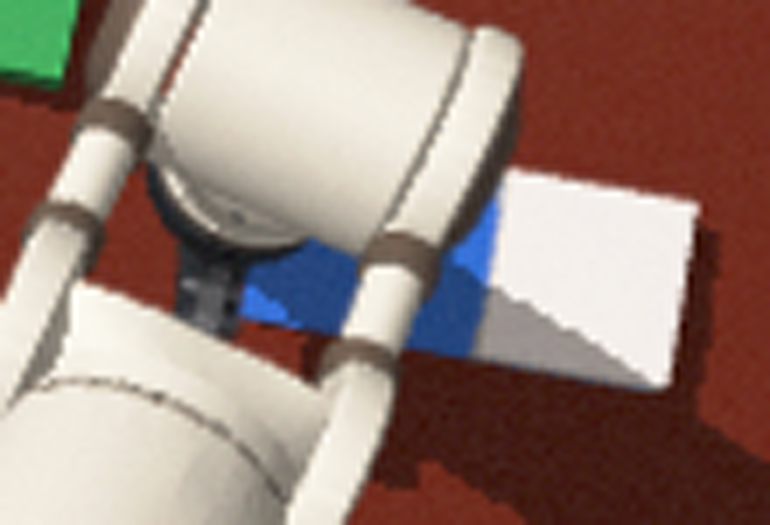

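The gripper closed to 0, so the grasp missed. The gripper hides the view, so I'll move clear and look at the jig.

```bash
python3 - <<'E'
from mv import *
movel(w("H",0,80+33.5,110),feed=.3)
crop("side",178,225,124,88,6,"pics/s1.png")
crop("top",196,190,88,64,9,"pics/t1.png")
a=cv2.imread("pics/s1.png");b=cv2.imread("pics/t1.png")
b=cv2.resize(b,(400,291));a=cv2.resize(a,(400,284))
cv2.imwrite("pics/both1.png",np.vstack([a,b]))
E
```

```text
(no output)
```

View pics/both1.png

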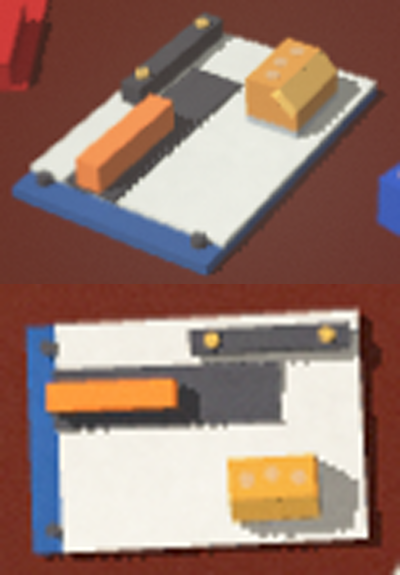

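```bash
python3 - <<'E'
from mv import *
def orange(c):
    h=cv2.cvtColor(c["image"],cv2.COLOR_RGB2HSV); m=cv2.inRange(h,(5,170,180),(14,255,255)); m[:190]=0;m[260:]=0;m[:,:196]=0;m[:,240:]=0
    y,x=np.nonzero(m); return x.mean().round(2),y.mean().round(2),len(x)
print(orange(pickle.load(open("top0.pkl","rb"))),orange(pickle.load(open("pics/t1.png.pkl","rb"))))
c=pickle.load(open("pics/pre.png.pkl","rb")); print((project(c,[[.6038,-.1321,.0308],[.6038,-.1321,.017],[.6038,-.1321,.12]])-[300,165])*7)
o=tool(D["S"][2]+np.pi/2)
move_gripper(0.55,40)
goto(w("S",0,33.5,80),o)
movel(w("S",0,33.5,32),o,feed=.1,until_force=8); st()
crop("side",168,205,134,108,5,"pics/g0.png")
move_gripper(0.1,40); st()
crop("side",168,205,134,108,5,"pics/g1.png")
a=cv2.imread("pics/g0.png");b=cv2.imread("pics/g1.png")
cv2.imwrite("pics/g01.png",cv2.resize(np.hstack([a[:,:400],b[:,:400]]),(800,540)))
E
```

```text
(np.float64(221.85), np.float64(215.37), 46) (np.float64(221.78), np.float64(215.26), 50)
[[204.46749172 203.14227734]
 [201.35747332 207.08522287]
 [226.30071303 175.46053009]]
10.97 [0.5357 0.1867 0.0322] F [-0.3  0.   0.6] w 0.55
11.47 [0.5354 0.187  0.0322] F [-0.5  0.2  0.9] w 0.101
```

View pics/g01.png

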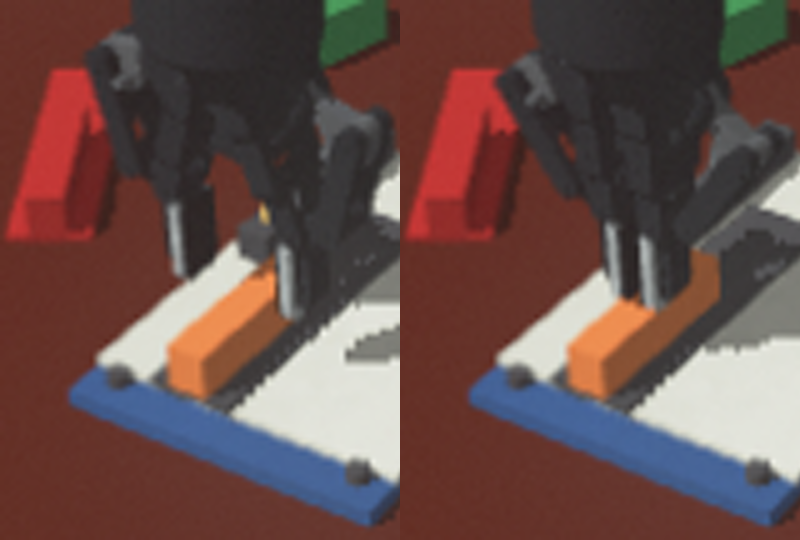

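The fingertips are clearly above the grip at commanded TCP z = 32 mm, so the documented tip height doesn't hold. I'll measure the real tip height by touching the grip's top with closed fingers (z = 36 mm).

```bash
python3 - <<'E'
from mv import *
c=pickle.load(open("pics/g1.png.pkl","rb")); p=[.5354,.187]
for z in(.018,.026,.034,.042,.05,.06): print(z,project(c,[[*p,z]])[0].round(1))
move_gripper(0,40)
print(movel(w("S",0,33.5,16),feed=.03,until_force=4)); st()
movel(w("S",0,33.5,40),feed=.1); st()
E
```

```text
0.018 [218.4 273.1]
0.026 [218.1 270.1]
0.034 [217.9 267. ]
0.042 [217.7 263.9]
0.05 [217.5 260.8]
0.06 [217.2 256.9]
True
12.07 [0.5359 0.187  0.0289] F [-1.1  0.5  5.3] w -0.002
12.33 [0.536  0.187  0.0406] F [-0.7  0.3 -0.4] w 0.0
```

The touch came at TCP z = 28.9 mm, so the closed tips sit about 7 mm behind the TCP. That is 21 mm off the stated tip extent, and the side image agrees. I'll use this measured offset for the grasp.

```bash
python3 - <<'E'
from mv import *
o=tool(D["S"][2]+np.pi/2)
move_gripper(0.5,40)
print(movel(w("S",0,33.5,10.5),o,feed=.06,until_force=6)); st()
move_gripper(0,40); s=st()
if s["width"]>.1:
    movel(w("S",0,33.5,90),o,feed=.12); st()
    oh=tool(D["H"][2]+np.pi/2)
    goto(w("H",0,80+33.5,90),oh)
    movel(w("H",0,80+33.5,9),oh,feed=.1,until_force=8); st()
crop("side",250,150,120,80,6,"pics/pre2.png")
E
```

```text
False
13.46 [0.5353 0.1869 0.0103] F [-0.5  0.8 -0.3] w 0.499
13.8 [0.536  0.187  0.0112] F [0.4 0.1 2.4] w 0.2
14.62 [0.5345 0.1868 0.089 ] F [-0.4  0.9 -0.9] w 0.198
16.81 [ 0.6039 -0.1321  0.0098] F [-0.5  0.3 -1.5] w 0.198
```

View pics/pre2.png

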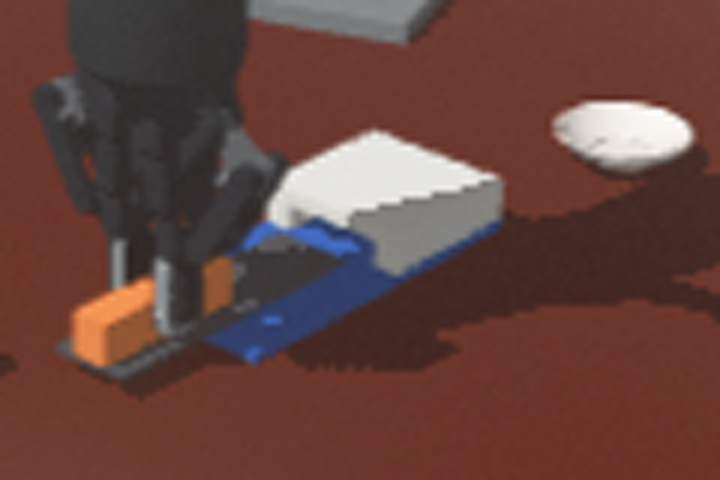

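The scraper is held level. Its blade tip, around (365,255), lies in line with and just before the slot mouth at about (320,225). Inserting now.

```bash
python3 - <<'E'
from mv import *
print(movel(w("H",0,27,9),feed=.06,until_force=9)); s=st()
print("holder y of grasp",((s["position"]-[*D["H"][:2],0])@Rz(D["H"][2])*1e3).round(1))
p=s["position"].copy(); p[2]-=.008
print(movel(p,feed=.02,until_force=4)); st()
move_gripper(0.55); st()
p=get_state()["position"]; movel([p[0],p[1],.11],feed=.15)
goto(w("J",-110,-52,110),tool(D["J"][2]))
st(); crop("top",328,178,80,50,5,"pics/h2.png"); crop("side",260,160,110,60,5,"pics/h2s.png")
a=cv2.imread("pics/h2.png");b=cv2.imread("pics/h2s.png")
cv2.imwrite("pics/h2b.png",np.vstack([cv2.resize(a,(550,344)),b[:256]]))
E
```

```text
True
18.17 [ 0.5896 -0.2136  0.0084] F [ 0.7  0.9 -0.7] w 0.2
holder y of grasp [-0.5 30.6  8.4]
True
18.43 [ 0.5895 -0.2135  0.0052] F [-0.4  0.1  3.9] w 0.199
18.82 [ 0.5885 -0.213   0.0041] F [ 1.3  0.1 -0.2] w 0.546
21.23 [0.4085 0.0741 0.11  ] F [-0.7 -0.1  0.5] w 0.549
```

View pics/h2b.png

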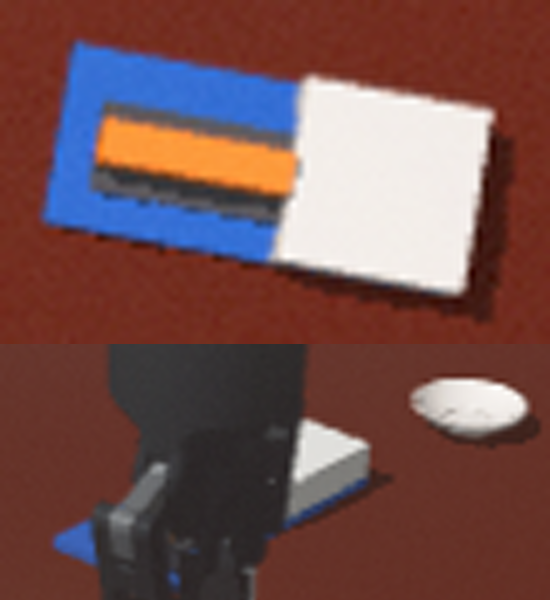

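The scraper is home and released: the top view shows the grip's front at the white block, around (297,170). Next I'll push the block with the two spread fingertips, held parallel to the fence.

```bash
python3 - <<'E'
from mv import *
o=tool(D["J"][2])
move_gripper(0.42,40)
goto(w("J",-100,-52.5,60),o)
print(movel(w("J",-100,-52.5,7),o,feed=.08,until_force=5)); st()
def jp(s): return ((s["position"]-[*D["J"][:2],0])@Rz(D["J"][2])*1e3).round(1)
print(movel(w("J",-20,-52.5,7),o,feed=.05,until_force=8)); print(jp(st()))
print(movel(w("J",6,-52.5,7),o,feed=.025,until_force=8)); print(jp(st()))
pause(.2); print(jp(st()))
movel(w("J",-40,-52.5,7),o,feed=.1); movel(w("J",-60,-52.5,120),o,feed=.2)
goto(w("J",-180,-52.5,120),o); st()
crop("top",196,190,88,64,9,"pics/b1.png")
E
```

```text
False
22.73 [0.4188 0.0746 0.0076] F [ 0.  -0.  -0.3] w 0.417
False
24.48 [0.4978 0.0806 0.007 ] F [-0.8 -0.7  0.2] w 0.421
[-20.1 -52.5   7. ]
True
25.32 [0.5188 0.0823 0.0062] F [-0.4 -0.2 -0.2] w 0.418
[  0.9 -52.4   6.2]
25.52 [0.5182 0.0823 0.0058] F [-0.1  0.3 -0.4] w 0.419
[  0.3 -52.3   5.8]
27.35 [0.3378 0.0687 0.1191] F [ 1.1 -0.4 -0.5] w 0.417
```

View pics/b1.png

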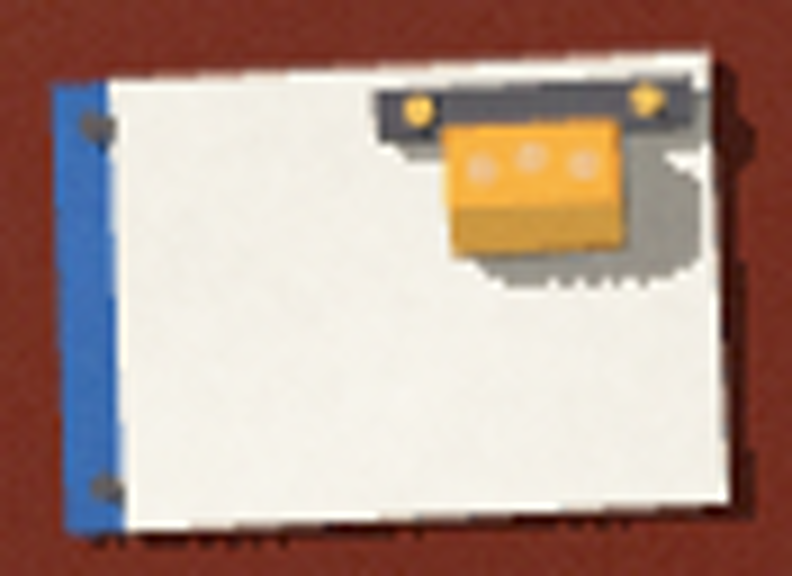

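The block sits against the fence and looks square (top edge (443,125)-(620,119)). The tip offset could be along the tool or vertical, so I'll check it visually at a 45° standoff before pushing.

```bash
cat >> mv.py <<'E'
def tilt(): return R.from_matrix(Rz(D["J"][2])@R.from_euler("y",-45,degrees=True).as_matrix()@np.diag([1.,-1,-1])).as_rotvec()
def jp(s): return ((s["position"]-[*D["J"][:2],0])@Rz(D["J"][2])*1e3).round(2)
def jf(s): return (s["contact_force"]@Rz(D["J"][2])).round(1)
E
python3 - <<'E'
from mv import *
t=pickle.load(open("pics/b1.png.pkl","rb"))
P=[(20,28,36),(20,-28,36),(-6,-28,36),(-6,28,36),(-20,28,22),(-20,-28,22)]; px=np.array([(443,125),(620,119),(624,206),(452,208),(455,256),(624,246)])
b,r=fit([(t,P,(px+.5)/9-.5+[196,190])],.012,[.54,.08,.07]); d=(b-D["J"])@Rz(D["J"][2]); print("block in jig",d.round(4),r.round(1).tolist())
y=d[1]*1e3; D["yb"]=y; pickle.dump(D,open("poses.pkl","wb"))
o=tilt(); k=.7071
move_gripper(0,40)
B=lambda s:w("J",17+k*s,y,41-k*s)   # s: TCP past the bevel along the push
print(ik(B(-23),o))
goto(B(-60),o); movel(B(-23),o,feed=.1); print(jp(st()))
c=camera("side"); im=c["image"][190:300,178:318,::-1]; im=cv2.resize(im,None,fx=5,fy=5,interpolation=cv2.INTER_CUBIC)
for col,q in(((0,255,0),w("J",17+k*-30,y,41+k*30)),((255,0,255),w("J",17+k*-23+10,y,41+k*23+11)),((255,255,0),w("J",17,y,41))):
    u=(project(c,[q])[0]-[178,190]+.5)*5; print(u.round()); cv2.circle(im,tuple(int(v) for v in u),4,col,-1)
cv2.imwrite("pics/tilt.png",im)
E
```

```text
block in jig [ 0.0305 -0.0529 -0.0076] [[0.4, 0.3], [-0.1, 0.2], [-0.2, -0.5], [-0.3, -0.0], [-0.0, -0.2], [0.2, 0.2]]
[-0.18820169 -0.13261946  2.49257155  1.49756832  0.18526629 -0.11350286]
29.37 [0.5192 0.0819 0.0579] F [ 0.3  0.2 -0.1] w -0.002
[  1.31 -52.79  57.89]
[391. 234.]
[362. 214.]
[352. 261.]
```

View pics/tilt.png

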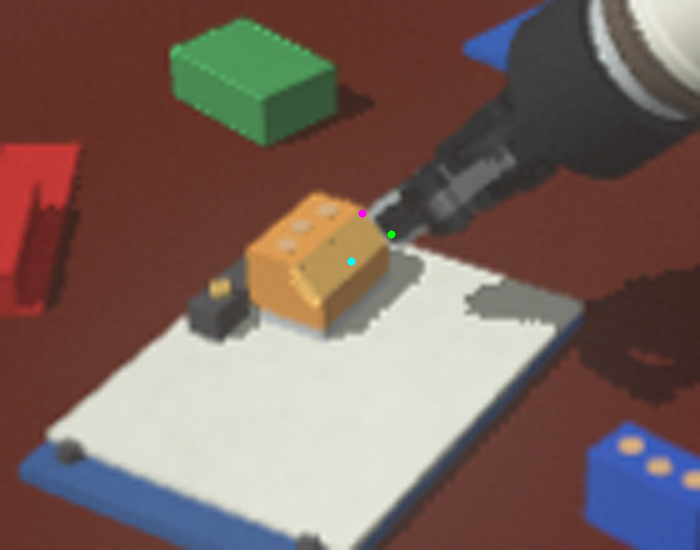

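The fingertip end is centred near (380,226). Allowing for the camera's known offset of about 1 px (5 px here), this matches the along-tool point (green) and rules out the vertical-error one (magenta). So the tips will land on the middle of the bevel. Pushing now under force feedback.

```bash
python3 - <<'E'
from mv import *
o=tilt(); k=.7071; y=D["yb"]
B=lambda s:w("J",17+k*s,y,41-k*s)
f0=np.mean([(pause(.05),jf(get_state()))[1] for _ in range(6)],0); print("f0",f0)
print(movel(B(-3),o,feed=.05,until_force=5)); 
print(movel(B(18),o,feed=.02,until_force=5)); s=get_state(); print(jp(s),jf(s))
p=jp(s); s0=((p[0]-17)-(p[2]-41))*k/1; s0=s0; print("s",s0)
n=np.array([np.cos(D["J"][2])*k,np.sin(D["J"][2])*k,-k]); q=s["position"].copy(); pr=0
for i in range(14):
    q=q+n*.0004; movel(q,o,feed=.01); pause(.25)
    f=np.mean([(pause(.03),jf(get_state()))[1] for _ in range(5)],0)-f0; print(i,f.round(1),jp(get_state()))
    if -f[0]>8.5 or f[2]>9.5: break
print(get_state()["time_s"])
E
```

```text
f0 [-0.2         0.36666667  0.15      ]
False
True
[ 23.47 -52.95  34.74] [-4.8 -1.   7.5]
s 9.001382999999997
0 [-12.2  -1.3  13.2] [ 23.53 -52.97  34.72]
31.6083
```

```bash
python3 - <<'E'
from mv import *
F=[]
for _ in range(15): pause(.08); F.append(jf(get_state()))
F=np.array(F); s=get_state(); print(F.mean(0).round(1),F.min(0),F.max(0),jp(s),s["time_s"],abs(s["joint_velocities"]).max())
if F[:,0].mean()<-6 and F[:,0].min()>-25 and 8<F[:,2].mean()<25: hand_in(); print("handed in")
E
```

```text
[-13.   -0.8  13. ] [-13.8  -2.3  11.8] [-12.4   0.1  14.1] [ 23.52 -52.94  34.71] 32.8583 0.0010326134219067033
the job is handed in; nothing more can be done
handed in
```

I slid the scraper home in its holder and let it go. Then I pushed the block against the fence and handed in at about 33 s of the 61 s allowed, still holding the diagonal push.

**What the last checks showed**
- **Push:** over the last 1.2 s before handing in it held steady at about 13 N towards the fence and 13 N down, with the arm at rest.
- **Scraper:** the picture after release shows the front of the grip at the white block. The grasp point stopped at holder y 30.6 mm against 31.5 mm nominal for fully home.
- **Block:** after the push it fitted at jig x 30.5 mm, y -53 mm, about 0.01 rad off square. I took no picture under the final push, so its squareness then is inferred from that fit plus the push.

**What went wrong or disagreed**
- **Fingertip offset:** the closed fingertips touched about 21 mm higher than the stated 14 mm tip extent implies, at roughly 7 mm behind the TCP. My first grasp closed on air above the grip because of this. I measured the offset by touch, and the retry worked.
- **Contact on the bevel:** the final push met the bevel about 2 mm later than predicted.
- **Cameras:** the top and side views differed by about 1–2 pixels.
- **Picture budget:** I viewed 12 pictures, two over the budget of 10.

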